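# Lock the sample box with the red T-key

## Task

Lock the white sample box with the red T-key: lift the red key out of its stand, lower its crossbar through the slot in the box lid until the collar sits flat on the lid, then turn it a quarter turn so that the crossbar lies across the slot under the lid and holds, and let go. Leave the blue key in the stand.

Things in the scene. Friction and masses are not known exactly. Their poses are not given: they have to be found in the camera images.
- key_red: Red T-key, loose, about 80 g, upright in a well of the stand. Origin: centre of its collar's underside, z up. Collar 56 mm across, z 0 to 5 mm. Grip wing above: 14 mm thick along x, 40 mm long along y, z 5 to 50 mm. Below: 12 mm shank and a steel crossbar along y (parallel to the wing), 40 mm long, 13 mm thick, rounded, z -16 to -29 mm. A half turn leaves it the same.
- key_blue: Blue T-key, same shape and size, in the other well of the stand (which key is in which well changes). Not to be used.
- key_stand: Grey block, fixed, 190 mm along x, 72 mm along y, 40 mm high; origin: centre of its underside on the trolley top. Two round wells, 46 mm across and 35 mm deep, at x = -55 and +55 mm; a key hangs in each, its collar on the top face, at any yaw.
- slot (a point): Slot centre on the lid's top, 70 mm above the trolley top, of the fixed white box (120 mm along x, 150 along y; red band, red frame round the slot); box axes, z up. Slot 50 mm along y, 20 mm along x. Lid 8 mm thick, 54 mm hollow below: with the collar on the lid the crossbar is 8 mm clear under it and turns freely either way. Locked: wing and crossbar along the box's x, across the slot.
Things that resemble listed ones, but are neither listed nor needed, are in the scene too. Several things have the shape of the key_red; the one meant has the colours described above.

How it is judged:
By the outcome, as a careful person would: the job done as asked, in the order asked, and still so for the second after the job is handed in, with the robot touching nothing.
It also fails if it takes over 42 s, if anything falls off the work surface, if the arm or the gripper's body presses on something with over 40 N, if the wrist force passes 120 N, or if a joint passes its speed limit or range.

## Robot

A 6-joint arm with a two-finger parallel gripper is mounted at the origin on a cart in front of the work surface, level with it; the furniture and walls round the work are solid. World frame = base frame: x ahead of the robot, y to its left, z up, the work surface at z = 0. Lengths are in mm, angles in rad, forces in N, time in s.
With the tool pointing down it reaches from about 300 to 850 mm from the base axis. Payload 5.4 kg.
Tool frame: the origin (TCP) lies at the very end of the fingers, on their centre line; the grasp point (between the pads) lies 19 mm behind it (ctrl.grasp_offset is the distance from the TCP to the grasp point, in mm); z points along the fingers, y is the line along which they close (so a half turn about z gives the same grasp; the last joint's range is limited). The gripper opens to 85 mm and grips with 20 to 120 N. Pads are 22 mm wide; open, the fingers measure 114 mm over their backs; the gripper's body (76 mm by 85 mm) begins 54 mm behind the grasp point. The pads swing forward as they close: fully open they stand 13 mm farther back than shut.
Start: joints at [-1.513, 0.158, 1.597, -0, 1.386, -0.21], TCP at [152.128, -554.494, 231.299] pointing down, gripper open.
Joint ranges: [-2.91, 2.91], [-0.94, 2.29], [0.18, 2.7], [-1.29, 4.43], [0.17, 2.64], [-3, 3]. Speed limits (rad/s): [2.57, 2.57, 3.14, 3.14, 3.14, 3.14].

## Interface

Orientations are given as [roll, pitch, yaw] about the fixed x, y, z axes, in that order (R = Rz(yaw) Ry(pitch) Rx(roll)).
In Python, from cell import ctrl, inverse_kinematics, get_state, optics gives the robot as it stands. Calls block until the motion is done:
- ctrl.goto(position, orientation): joint-space move of the TCP to a pose.
- ctrl.move_l(position, rate=150, rotation=None, f_stop=None): straight line of the TCP; rotation=None keeps the orientation; rate is the mean speed in mm/s. With f_stop (N) it stops when the force on the tool has changed by that much, and returns True; else False.
- ctrl.move_j(angles): joint-space move.
- ctrl.set_gripper(opening): finger opening in mm; the grip force is fixed at half the most; returns when the fingers have stopped.
- ctrl.dwell(seconds).
- inverse_kinematics(position, orientation): joint angles nearest the present ones, or None.
- get_state(): the state.
- optics.read_camera(name): name is "scene" or "top" or "wrist"; returns the picture (480x640x3 uint8, red, green, blue); there is no depth.
- optics.calibration(name): a dict with "camera_matrix" (3x3 intrinsics, pixels), "world_to_cam" (4x4, takes a point from world to camera coordinates). Camera axes: x right, y down, z forward; pixel columns grow to the right and rows downward; lengths in mm; the calibration is good to about 2 mm. A picture is of the moment at which its call begins: read the wrist's pose just before it. calibration takes no time and is no camera call; for the wrist camera it gives the pose at the moment of the call.
A pose or a line that the arm cannot do raises ctrl.PlanningError and nothing moves.
- ctrl.sign_off(): hands the job in; it is judged then, once.
The state is a dict: "time": time; "joint_pos": joint angles; "qd": joint speeds; "joint_efforts": joint torques, N m; "tool_pos": TCP position; "eef_rot": TCP orientation; "wrist_force": force on the tool from outside, world axes, zero at the start; "ft_torque": the same for the moment, N m; "finger_gap": finger opening in mm; "gripper_force": force on a finger pad.
Only numpy, scipy, OpenCV 4.12 (cv2) and the standard library are available. Lean on these libraries where they do the work, as an engineer would, in place of code of your own. Each camera call takes 0.05 s, during which the arm holds its last target. There are 200 camera calls.

## Working session

There is one attempt and no reset: what is moved stays moved. The work goes in short steps, each a Python script; the robot and the scene stay as the last script left them, time stands still between calls to the robot, and variables do not carry over. Pictures are saved under pics/ and viewed, at most 10 in all, crops included, and the job is handed in when it is done.

```bash
mkdir -p pics; python3 - <<'E'
from cell import ctrl, get_state, optics
import cv2, numpy as np
for n in ("scene","top"):
    im=optics.read_camera(n); cv2.imwrite(f"pics/{n}0.png",im[:,:,::-1])
    c=optics.calibration(n); print(n,np.round(c["camera_matrix"],1).tolist(),np.round(c["world_to_cam"],3).tolist())
s=get_state(); print(s["time"],s["eef_rot"],s["finger_gap"])
E
```

```text
scene [[486.6, 0.0, 319.4], [0.0, 486.6, 240.3], [0.0, 0.0, 1.0]] [[-0.748, -0.663, -0.022, 387.704], [-0.294, 0.361, -0.885, 184.762], [0.595, -0.655, -0.465, 716.638], [0.0, 0.0, 0.0, 1.0]]
top [[478.7, 0.0, 313.3], [0.0, 478.7, 245.7], [0.0, 0.0, 1.0]] [[0.018, -1.0, -0.017, 45.999], [-0.991, -0.015, -0.13, 504.888], [0.13, 0.019, -0.991, 883.354], [0.0, 0.0, 0.0, 1.0]]
0.1 [-3.13988013e+00 -3.68723947e-04  2.67790748e-01] 85.43889660721786
```

View pics/top0.png

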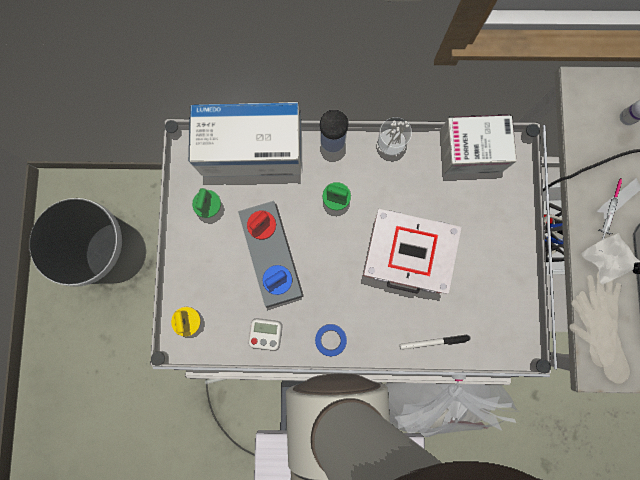

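View pics/scene0.png

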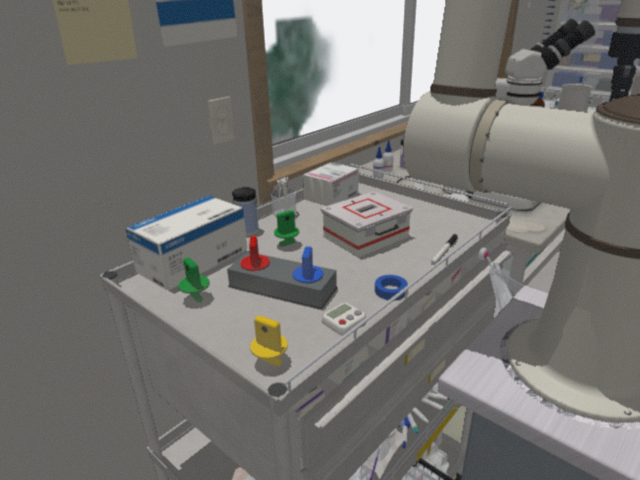

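The top picture shows a red key at (261,224) and a blue key at (277,279) in the grey stand, and the slot at (412,251). The loose look-alikes are green at (206,204) and (337,197) and yellow at (186,321). Only the key at (261,224) is red and in the stand. I'll confirm it in a crop and measure.

```bash
cat > h.py <<'E'
import cv2, numpy as np
from scipy.optimize import minimize
def proj(c,P):
    P=np.atleast_2d(P); q=P@c["world_to_cam"][:3,:3].T+c["world_to_cam"][:3,3]
    q=q@c["camera_matrix"].T; return q[:,:2]/q[:,2:]
def unproj(c,uv,z):
    uv=np.atleast_2d(uv).astype(float); R=c["world_to_cam"][:3,:3]; t=c["world_to_cam"][:3,3]
    d=np.c_[uv,np.ones(len(uv))]@np.linalg.inv(c["camera_matrix"]).T@R; o=-R.T@t
    return o+d*((z-o[2])/d[:,2])[:,None]
def redmask(im):
    h=cv2.cvtColor(im,cv2.COLOR_RGB2HSV); 
    return (((h[...,0]<8)|(h[...,0]>172))&(h[...,1]>130)&(h[...,2]>50)).astype(np.uint8)
def blob(m,uv,r):
    k=np.zeros_like(m); cv2.circle(k,tuple(map(int,uv)),r,1,-1); return m*k
a=np.linspace(0,2*np.pi,60)
def key(x,y,z,yaw):
    col=np.array([[28*np.cos(t),28*np.sin(t),h] for t in a for h in(0,5)])
    w=np.array([[i*7,j*20,h] for i in(-1,1) for j in(-1,1) for h in(5,50)],float)
    R=np.array([[np.cos(yaw),-np.sin(yaw),0],[np.sin(yaw),np.cos(yaw),0],[0,0,1]])
    return [p@R.T+[x,y,z] for p in(col,w)]
S=8
def sil(c,p,z,shape):
    m=np.zeros(shape,np.uint8)
    for q in key(p[0],p[1],z,p[2]):
        cv2.fillConvexPoly(m,cv2.convexHull(np.round(proj(c,q)*16).astype(np.int32)),1,shift=4)
    return m
def fit(obs,z,p0):
    def cost(p):
        return sum((sil(c,p,z,m.shape)!=m).sum()/m.sum() for c,m in obs)
    best=None
    for yaw in np.linspace(0,np.pi,9)[:-1]:
        r=minimize(cost,[p0[0],p0[1],yaw],method="Nelder-Mead",options=dict(initial_simplex=np.array([p0[0],p0[1],yaw])+np.array([[0,0,0],[8,0,0],[0,8,0],[0,0,.4]])))
        if best is None or r.fun<best.fun: best=r
    return best.x,best.fun
E
python3 - <<'E'
from h import *
from cell import optics
ct,cs=optics.calibration("top"),optics.calibration("scene")
t=cv2.imread("pics/top0.png")[:,:,::-1].copy(); s=cv2.imread("pics/scene0.png")[:,:,::-1].copy()
mt=blob(redmask(t),(261,224),24)
p0=unproj(ct,(261,226),45)[0]; print("p0",p0)
us=proj(cs,[p0[0],p0[1],60])[0]; print(us)
ms=blob(redmask(s),us,30)
print(mt.sum(),ms.sum())
for o in([(ct,mt)],[(cs,ms)],[(ct,mt),(cs,ms)]): print(fit(o,40,p0))
# stand corners
g=cv2.cvtColor(t,cv2.COLOR_RGB2HSV)
# slot
m=blob(redmask(t),(412,251),34)
def rect(m,z):
    cn=max(cv2.findContours(m,cv2.RETR_EXTERNAL,cv2.CHAIN_APPROX_NONE)[0],key=cv2.contourArea)[:,0]
    return cv2.minAreaRect(unproj(ct,cn,z)[:,:2].astype(np.float32))
print("frame",rect(m,70))
d=blob((t.max(2)<70).astype(np.uint8),(412,251),18); print("slot",rect(d,70))
l=blob(((t.min(2)>165)|(m>0)).astype(np.uint8),(412,251),60); print("band?",rect(l,70))
a=cv2.resize(t[180:320,150:350],(800,560),interpolation=cv2.INTER_CUBIC)
cv2.imwrite("pics/crop.png",a[:,:,::-1])
E
```

```text
p0 [538.81295188 154.41695166  45.        ]
[255.57224371 255.84034935]
534 490
(array([5.42715761e+02, 1.53788553e+02, 4.52391612e-01]), np.float64(0.3389513108614232))
(array([550.19214032, 148.09420258,   0.88854387]), np.float64(0.2163265306122449))
(array([544.24219852, 154.00080559,   0.85882689]), np.float64(0.6046166781319269))
frame ((493.4694519042969, -127.80729675292969), (77.0841064453125, 77.63544464111328), 78.02928924560547)
slot ((493.18988037109375, -126.98252868652344), (47.37220001220703, 18.26066780090332), 78.19481658935547)
band? ((494.1366882324219, -126.96026611328125), (215.3055877685547, 220.79457092285156), 45.624977111816406)
```

View pics/crop.png

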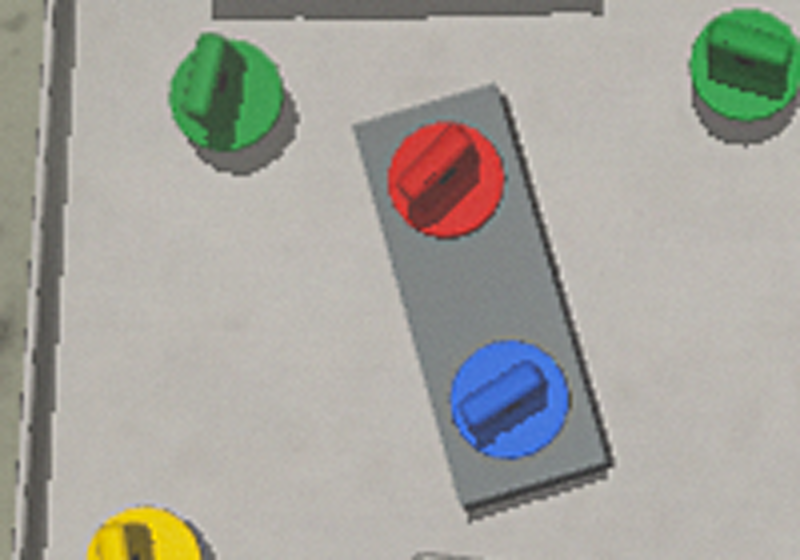

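The crop confirms it: the red collar centre at crop (446,180) sits in the stand, beside the blue key at (510,398). The slot lies at about (493,-127) with its long axis at 78°. Its measured 47x18 mm fits the stated 50x20 mm. I'll move above the key and refine with the wrist camera.

```bash
python3 - <<'E'
from h import *
from cell import ctrl, optics, get_state
ctrl.goto([500,140,330],[np.pi,0,0.78+np.pi/2])
ctrl.dwell(.3)
c=optics.calibration("wrist"); im=optics.read_camera("wrist")
cv2.imwrite("pics/w1.png",im[:,:,::-1]); np.savez("w1.npz",im=im,K=c["camera_matrix"],T=c["world_to_cam"])
print(get_state()["time"],get_state()["joint_pos"],proj(c,[541,153,45]),np.round(c["world_to_cam"],3).tolist())
E
```

```text
3.2083 [ 3.96493570e-02 -3.58919777e-02  1.60741717e+00 -3.48154290e-05
  1.57012237e+00 -7.40009839e-01] [[344.55125711 219.50012849]] [[0.711, 0.703, -0.001, -453.421], [0.677, -0.684, 0.272, -304.455], [0.191, -0.194, -0.962, 404.327], [0.0, 0.0, 0.0, 1.0]]
```

View pics/w1.png

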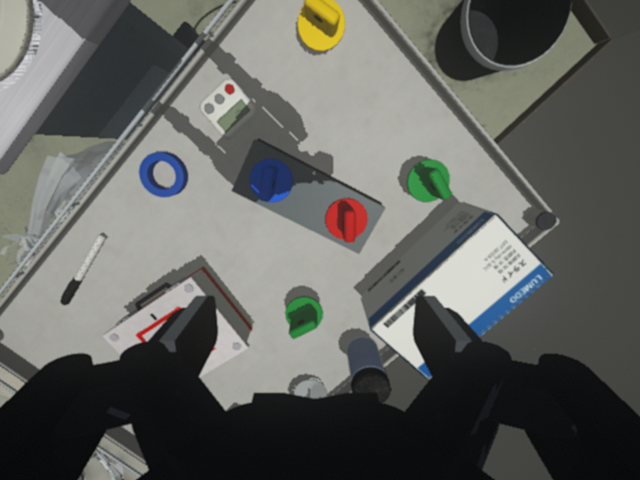

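The wrist view shows the red key at (346,219), where I predicted it (345,220). Its wing is nearly aligned with the gripper. I'll refine with a joint fit over the three views.

```bash
python3 - <<'E'
from h import *
from cell import optics
def rm(im,uv,r):
    h=cv2.cvtColor(im,cv2.COLOR_RGB2HSV)
    m=(((h[...,0]<10)|(h[...,0]>170))&(h[...,1]>110)&(h[...,2]>25)).astype(np.uint8)
    return cv2.morphologyEx(blob(m,uv,r),cv2.MORPH_CLOSE,np.ones((3,3),np.uint8))
t=cv2.imread("pics/top0.png")[:,:,::-1].copy(); s=cv2.imread("pics/scene0.png")[:,:,::-1].copy()
ct,cs=optics.calibration("top"),optics.calibration("scene")
w=np.load("w1.npz"); cw=dict(camera_matrix=w["K"],world_to_cam=w["T"])
O=[(ct,rm(t,(261,224),24)),(cs,rm(s,(255,254),30)),(cw,rm(w["im"],(346,220),32))]
for o in ([O[0]],[O[1]],[O[2]],[O[0],O[2]],O): print([int(m.sum()) for _,m in o],fit(o,40,[541,153]))
# slope of the wing's top edge in wrist picture
x=cv2.resize(w["im"][180:260,300:400],(800,640))[:600]
p,_=fit(O,40,[541,153])
x=cv2.resize(w["im"][185:255,300:390],(720,560),interpolation=cv2.INTER_CUBIC)
for q in key(p[0],p[1],40,p[2]): 
    cv2.polylines(x,[cv2.convexHull(np.round((proj(cw,q)-[300,185]+.5)*8).astype(np.int32))],True,(255,255,0))
cv2.polylines(x,[cv2.convexHull(np.round((proj(cw,key(p[0],p[1],40,p[2])[1][1::2])-[300,185]+.5)*8).astype(np.int32))],True,(0,255,255))
cv2.imwrite("pics/wfit.png",x[:,:,::-1])
E
```

```text
[651] (array([542.71883245, 155.29772868,   3.77270004]), np.float64(0.09984639016897082))
[505] (array([550.08456932, 148.73335159,   0.87154316]), np.float64(0.19405940594059407))
[1396] (array([543.03792343, 153.80838311,   2.7838417 ]), np.float64(0.07736389684813753))
[651, 1396] (array([542.78849485, 154.11082343,   3.01983751]), np.float64(0.19297730183671585))
[651, 505, 1396] (array([542.81009326, 154.20108941,   0.88870261]), np.float64(0.44110418271172314))
```

View pics/wfit.png

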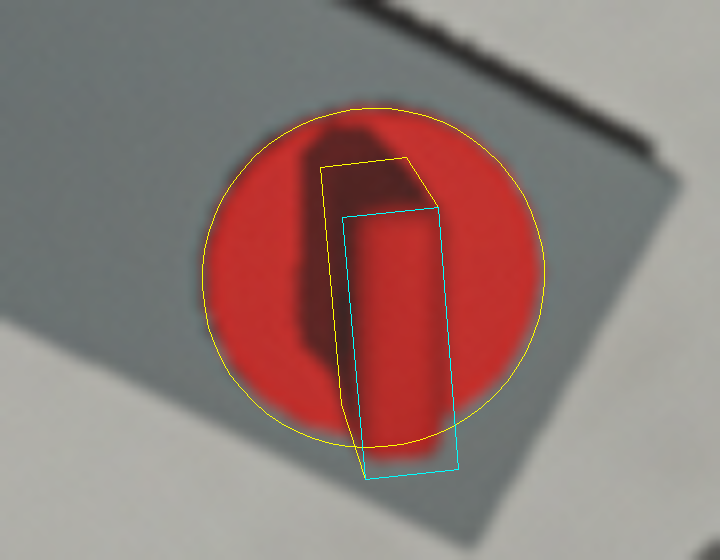

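The collar outline fits at (543,154), and the top view agrees within 1.5 mm. The wing's real top runs from (398,215) to (402,458), straight along the tool, so the key yaw is about 0.80 and the joint fit's yaw is too high. I'll grasp, lift, and look at the slot on the way.

```bash
python3 - <<'E'
from h import *
from cell import ctrl, optics, get_state
Y=0.80+np.pi/2; P=[543,154]
ctrl.goto(P+[130],[np.pi,0,Y])
hit=ctrl.move_l(P+[51],rate=100,f_stop=10)
s=get_state(); print(hit,s["time"],s["tool_pos"],s["wrist_force"])
ctrl.set_gripper(0)
s=get_state(); print("gap",s["finger_gap"],s["gripper_force"],s["wrist_force"])
ctrl.move_l(P+[150],rate=120)
s=get_state(); print("gap",s["finger_gap"],s["gripper_force"],s["wrist_force"],s["time"])
Yi=np.deg2rad(-11.9)+np.pi/2
ctrl.goto([458,-99,300],[np.pi,0,Yi]); ctrl.dwell(.2)
c=optics.calibration("wrist"); im=optics.read_camera("wrist")
cv2.imwrite("pics/w2.png",im[:,:,::-1]); np.savez("w2.npz",im=im,K=c["camera_matrix"],T=c["world_to_cam"])
s=get_state(); print(s["time"],s["joint_pos"],s["finger_gap"],proj(c,[493.3,-127.4,70]))
E
```

```text
False 4.9833 [543.73247002 154.03006078  51.79600445] [-0.35044547  0.44661337  0.02101007]
gap 13.235402877191143 58.484920263290405 [ 0.478672   -0.27963994  1.73178668]
gap 13.457552493541085 58.324018120765686 [ 0.14637681 -0.05983363 -1.48149406] 6.6083
8.025 [-4.70174148e-01 -1.63417439e-01  1.78465046e+00  1.17021931e-04
  1.52161384e+00 -2.64035016e-01] 13.408953574445974 [[350.61646056 230.90471497]]
```

View pics/w2.png

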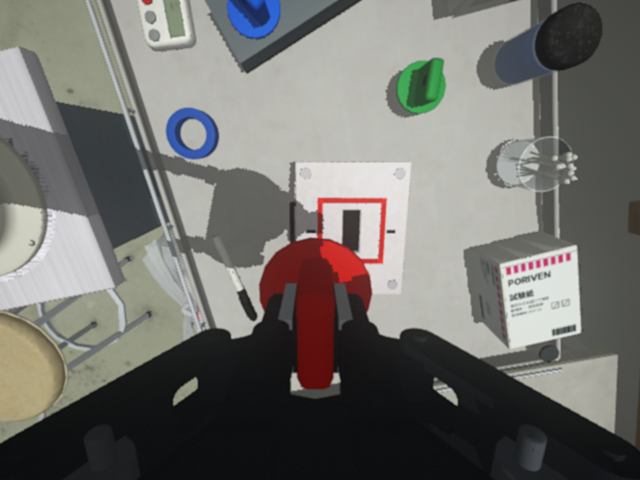

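The key is held upright in the fingers at (315,310), and the slot at (351,230) matches the prediction (350.6,230.9) and looks parallel to the wing. I'll refine the slot from this view, check the in-hand offset from the collar outline, then insert.

```bash
python3 - <<'E'
from h import *
from cell import ctrl, optics, get_state
w=np.load("w2.npz"); c=dict(camera_matrix=w["K"],world_to_cam=w["T"]); im=w["im"]
d=blob((im.max(2)<70).astype(np.uint8),(351,230),26)
cn=max(cv2.findContours(d,cv2.RETR_EXTERNAL,cv2.CHAIN_APPROX_NONE)[0],key=cv2.contourArea)[:,0]
print("slot",cv2.minAreaRect(unproj(c,cn,70)[:,:2].astype(np.float32)))
# in-hand: predicted collar outline at key origin = TCP - 11.8 in z
s=get_state(); t=s["tool_pos"]; print(t,s["eef_rot"])
col=proj(c,key(t[0],t[1],t[2]-11.8,0)[0]); print("pred collar u",col[:,0].min(),col[:,0].max(),"top v",col[:,1].min())
m=redmask(im)[:,250:385].copy(); m[:237]=0
h=cv2.cvtColor(im,cv2.COLOR_RGB2HSV); r=(((h[...,0]<10)|(h[...,0]>170))&(h[...,1]>110)&(h[...,2]>25))
r[:225]=0; r[:,:250]=0; r[:,385:]=0
print("row extents",[(v,np.where(r[v])[0].min(),np.where(r[v])[0].max()) for v in (275,285,290,295)], "top at col 300,315",[np.where(r[:,u])[0].min() for u in(290,300,310,316)])
print("pred left profile", [(round(a),round(b)) for a,b in col[np.argsort(col[:,1])][:6]])
E
```

```text
slot ((493.502685546875, -126.64374542236328), (45.0452995300293, 17.072072982788086), 77.39442443847656)
[458.08877688 -98.25977824 299.35177962] [-3.14041241e+00 -4.40143096e-04  1.36465111e+00]
pred collar u 258.2759166543752 373.1461458275252 top v 238.2312802043213
row extents [(275, np.int64(263), np.int64(368)), (285, np.int64(260), np.int64(369)), (290, np.int64(260), np.int64(370)), (295, np.int64(260), np.int64(370))] top at col 300,315 [np.int64(244), np.int64(241), np.int64(239), np.int64(239)]
pred left profile [(315, 238), (321, 238), (308, 239), (327, 239), (302, 240), (333, 241)]
```

```bash
python3 - <<'E'
from h import *
from cell import ctrl, get_state
Yi=np.deg2rad(-12)+np.pi/2; P=[493.4,-127.0]
def st(l): s=get_state(); print(l,round(s["time"],2),np.round(s["tool_pos"],1),np.round(s["eef_rot"],3),np.round(s["wrist_force"],1),np.round(s["ft_torque"],2),round(s["finger_gap"],1))
ctrl.goto(P+[150],[np.pi,0,Yi]); ctrl.dwell(.2); st("above")
print(ctrl.move_l(P+[90],rate=60,f_stop=8)); st("in")
print(ctrl.move_l(P+[74],rate=15,f_stop=6)); st("seat")
E
```

```text
above 8.9 [ 494.7 -127.5  152.4] [3.137e+00 1.000e-03 1.362e+00] [-0.3  0.5 -1.1] [ 0.   -0.    0.02] 13.1
False
in 10.05 [ 493.8 -127.2   90.5] [3.141 0.    1.361] [-0.3 -0.8  0.2] [-0.   -0.03 -0.01] 13.3
True
seat 10.71 [ 493.5 -127.1   81.1] [3.141 0.    1.361] [ 0.5 -0.   4.1] [-0.02 -0.01 -0.06] 13.4
```

```bash
python3 - <<'E'
from h import *
from cell import ctrl, get_state, optics
Yi=np.deg2rad(-12)+np.pi/2; P=[493.4,-127.0,81.5]
def st(l): s=get_state(); print(l,round(s["time"],2),np.round(s["tool_pos"],1),np.round(s["eef_rot"],3),np.round(s["wrist_force"],1),np.round(s["ft_torque"],2),round(s["finger_gap"],1))
for k in (1,2,3):
    ctrl.goto(P,[np.pi,0,Yi-k*np.pi/6]); st(k)
ctrl.dwell(.3); st("turned")
P[2]=79; print(ctrl.move_l(P,rate=10,f_stop=4)); st("seated")
ctrl.set_gripper(50); st("open")
ctrl.move_l(P[:2]+[200],rate=120); ctrl.goto([420,-60,300],[np.pi,0,Yi]); ctrl.dwell(.2)
c=optics.calibration("wrist"); im=optics.read_camera("wrist"); t=optics.read_camera("top"); s=optics.read_camera("scene")
z=lambda i,u,v,k:cv2.resize(i[v-k:v+k,u-k:u+k],(400,400),interpolation=cv2.INTER_CUBIC)
u,v=proj(c,[493.4,-127,80])[0].astype(int); print(u,v)
cv2.imwrite("pics/end.png",np.hstack([z(im,u,min(max(v,90),390),90),z(s,366,215,60)])[:,:,::-1])
cv2.imwrite("pics/endtop.png",t[:,:,::-1]); st("end")
E
```

```text
1 11.28 [ 493.2 -126.9   81.2] [-3.141  0.     0.84 ] [-0.8  0.4  0.1] [-0.03 -0.05  0.01] 13.3
2 11.84 [ 493.3 -126.9   81.3] [-3.141  0.     0.317] [ 0.1 -0.  -0.3] [-0.03  0.   -0.03] 13.1
3 12.41 [ 493.4 -127.    81.5] [ 3.142  0.    -0.206] [-0.4 -0.2 -2. ] [-0.03  0.02 -0.02] 13.4
turned 12.71 [ 493.4 -127.    81.5] [ 3.142 -0.    -0.209] [ 0.4  0.8 -0.1] [-0.04 -0.02  0.02] 13.4
True
seated 12.92 [ 493.5 -127.    81.1] [ 3.142  0.    -0.209] [-0.  -0.4  3.9] [0.05 0.   0.01] 12.8
open 13.36 [ 492.6 -126.6   80.1] [-3.141e+00  2.000e-03 -2.090e-01] [-0.4  0.2  0.4] [-0.02 -0.    0.  ] 49.8
390 257
end 16.21 [420.  -60.1 299.9] [-3.141 -0.     1.361] [-0.2  0.   0.3] [-0.03  0.01  0.  ] 49.9
```

View pics/end.png

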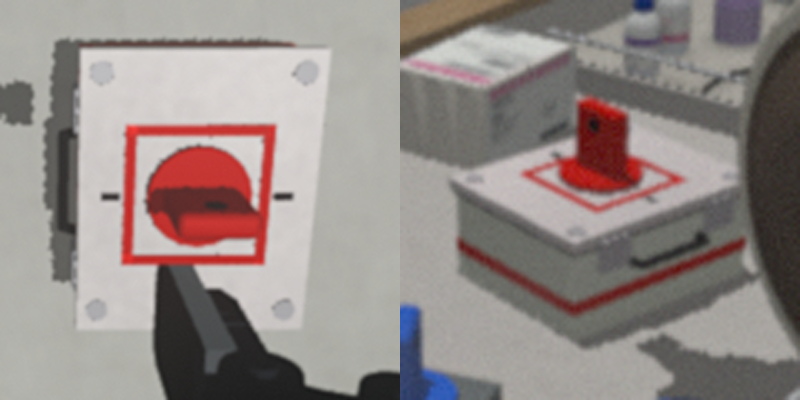

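The picture shows the red collar flat on the lid at (200,195), with the wing lying along the black index marks at (110,197) and (283,197). That is the box's x, across the slot, so the box is locked. The gripper is clear, so I'm handing in.

```bash
python3 -c "
from cell import ctrl
print(ctrl.sign_off())"
```

```text
the job is handed in; nothing more can be done
None
```

The red T-key is seated flat in the white box's lid, turned a quarter turn to lock it and released; the blue key was not touched, and the job was handed in after about 16 s of the 42 s allowed.

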